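# Check a scraper blade on the sloped gauge

### The arm

A 7-joint arm with a two-finger parallel gripper is mounted at the origin on a cart in front of the work surface, level with it; the furniture and walls round the work are solid. World frame = base frame: x ahead of the robot, y to its left, z up, the work surface at z = 0. Lengths are in m, angles in rad, forces in N, time in s.
With the tool pointing down it reaches from about 0.425 to 0.925 m from the base axis. Payload 6.8 kg.
Tool frame: the origin (TCP) lies on the mounting face of the last link; the fingertips stand 173 mm ahead of it and the grasp point (between the pads) lies 155 mm ahead of it; z points along the fingers, y is the line along which they close (so a half turn about z gives the same grasp; the last joint's range is limited). The gripper opens to 85 mm and grips with 20 to 120 N. Pads are 22 mm wide; open, the fingers measure 114 mm over their backs; the gripper's body (76 mm by 85 mm) begins 54 mm behind the grasp point. The pads swing forward as they close: fully open they stand 13 mm farther back than shut.
Start: joints at [-1.396, 0.477, 0.022, 1.555, -0.011, 1.109, -0.083], TCP at [0.188, 0.648, 0.405] pointing down, gripper open.
Joint ranges: [-2.96, 2.96], [-0.34, 2.1], [-1.41, 1.46], [0.24, 2.44], [-1.37, 4.51], [0.17, 1.92], [-2.96, 2.96]. Speed limits (rad/s): [2.39, 2.39, 3.14, 3.14, 3.14, 3.14, 3.14].

### API

Orientations are given as a unit quaternion [w, x, y, z].
In Python, from station import bot gives the robot as it stands. The module is installed in compiled form; this text tells all that it offers.
- The arm moves only by the shell command python3 -m pendant 'ROWS' [FORCE]. ROWS is JSON, a list of rows, each a list of 5 numbers: the finger opening in m, from 0 to 0.0854, then the shift along the tool's x, y, z in m, then the turn about the tool's z in degrees. In form: [[jaw, x, y, z, yaw], ...]. A call has 1 to 12 rows; each row shifts and turns the commanded pose from where the row before left it, along the tool's axes as they then stand; what a row does not reach is not made up. A row lasts 1/12 s, in which the tool goes at most 41.7 mm and 7.16 degrees, less where a joint would pass 70% of its speed; a pose out of reach is approached as far as the arm can. A call with a gripper value outside its range is refused whole. The fingers move at their own pace and stop on an object; FORCE is the grip in N (left out, the last holds). Time passes only in rows, so rows that do not move let the fingers close. It gives the time, the measured TCP pose, the force, the opening and the grip force at its end, in the units of the state.
- bot.get_obs(): the state, without advancing time (a new reading comes with each control period).
- bot.read_camera(name): name is "side" or "top"; returns (picture, depth): 420x560x3 uint8, blue, green, red; 420x560 float32, m along the optical axis (not along the pixel's ray), 0 where there is no reading.
- bot.camera_model(name): a dict with "intrinsics" (3x3 intrinsics, pixels), "R" (3x3) and "t" (3): a world point X has camera coordinates R X + t. Camera axes: x right, y down, z forward; pixel columns grow to the right and rows downward; lengths in m; the calibration is good to about 2 mm. A picture is of the moment at which its call begins. camera_model takes no time and is no camera call.
- bot.hand_in(): hands the job in; it is judged then, once.
Trained networks look in the newest picture that a camera, given by its name, has taken for a name from the list of things; names that differ only in an ending like _2 or _b are one class to them, and where a whole thing is asked for, a point or a joint stands for the part that bears it (a point fixed in the world has none). Each returns a list of dicts, best first, with "score" (0 to 1); they miss things now and then, are a little off and sometimes report something else, mostly with a low value. They report only what shows in the picture. A call takes as long as a camera call. They do not tell look-alikes from the thing itself.
- bot.boxes_of(name, camera): "at" ([column, row] in pixels, amid what is visible of it).
- bot.trace(name, camera): "mask" (420x560 bool, what is visible of it) and "at" ([column, row] in pixels, amid what is visible of it).
- bot.pinpoint(name, camera): "at" ([column, row] in pixels: a listed point, or the origin of a listed thing).
The state is a dict: "t": time; "q": joint angles; "joint_vel": joint speeds; "joint_torque": joint torques, N m; "eef_pos": TCP position; "tool_rot": TCP orientation; "contact_force": force on the tool from outside, world axes, zero at the start; "torque": the same for the moment, N m; "gripper_width": opening from 0.0 (shut) to 1.0 (fully open); "grasp_force": force on a finger pad.
Only numpy, scipy, OpenCV 4.12 (cv2) and the standard library are available. Lean on these libraries where they do the work, as an engineer would, in place of code of your own. Each camera call takes 0.05 s, during which the arm holds its last target. There are 200 camera calls.

### The job

Pick up the wax scraper and use its thin blade to lever the dust cover of the blade gauge open, past a right angle to the sloped face beneath it, without touching the cover with the gripper. Then lay the flat underside of the blade flush on that sloped face, centred, with the tip pointing up the slope, and finish while still holding the scraper there, pressed lightly against the face. Leave the gauge's tilt as it is set, and do not disturb the candle, the glass cup and the tealight.

Things in the scene. Friction and masses are not known exactly. Their poses are not given: they have to be found in the camera images.
- scraper_grip (a point): Wax scraper, 175 mm long, about 120 g, flat on the table. Point in its wooden handle, half-way up, 13 mm above the flat underside; grasp here. x points to the blade tip, y across, z out of the upper side. Handle 22 mm wide (24 mm at the metal collar), 26 mm high, from 70 mm behind to 25 mm ahead of this point; then the steel blade, its tip 105 mm ahead of this point.
- scraper_blade (a point): Centre of the flat underside of the scraper's blade, 65 mm ahead of and 13 mm below scraper_grip, same axes. Blade 80 mm long (tip 40 mm ahead of this point), 44 mm wide, 3 mm thick; its underside is in one plane with the handle's underside.
- stage_face (a point): Centre of the bare aluminium face of the gauge's tilted stage, on its surface; under the cover when shut. z: outward normal; x: up the slope, away from the robot; y: level. Face 80 x 80 mm; at x = +52 mm a 9 mm high hinge block begins. Slope 0.1 to 0.4 rad, clamped (slips only above 5 N m). Stage 12 mm thick, nothing in front of its lower edge.
- gauge: Foot of the blade gauge, fixed to the table: grey plate 120 x 120 x 12 mm with two upright cheeks, 102 mm apart over all and 108 mm high, that carry the stage; black clamp knob on the right cheek. Origin: centre of the underside; x away from the robot side. The stage pivots 98 mm above it; the face lies 16 mm above the pivot along its normal.
- cover (a joint): Opening angle of the gauge's dust cover (rad): 0 shut, parallel to the face; grows as the lower lip is lifted up and away from the robot; stop at 2.1. Hinge line along the face's y at x = +58 mm, z = +12 mm in the frame of stage_face. Plate 116 mm from hinge to lip, 76 mm wide, 4 mm thick. Stiff hinge: stays at any angle; lifting at the lip takes about 1 N.
- cover_lip (a point): Middle of the cover's free edge, on its underside. When shut the underside is parallel to the face and 10 mm above it, and the lip overhangs the face's lower edge by 18 mm, so that a blade fits under it from the front. x from the lip to the hinge, z out of the cover's upper side; the axes turn with the cover.
- candle_mid (a point): Striped pillar candle, 64 mm across, 84 mm high, loose bystander; point at its centre, half-way up.
- cup_mid (a point): Low glass cup, 60 mm across, 34 mm high, loose bystander beside the gauge; point at its centre, half-way up.
- tealight_mid (a point): Tealight, 38 mm across, 24 mm high, loose bystander beside the gauge; point at its centre, half-way up.
Mind the look-alikes: they are no part of the job. Of the things that look like the part that bears scraper_grip, take the one that is farthest from the robot's base at the start.

How it is judged:
On the way, in this order (a step that is already met when the one before it is completed fails the run):
1. the scraper lifts the cover (contact force between scraper and cover above 0.1 N and value of joint cover above 0.15 rad).
2. the cover is levered open past a right angle to the face (value of joint cover above 1.57 rad), for 0.2 s.
At the end, for the whole second after the job is handed in: Scraper held in the fingers, blade underside on the face: parallel within 0.06 rad, within 3 mm of its plane, 14 mm of its centre along and across, tip up the slope within 0.15 rad, pressing with 1 to 20 N; cover open over 1.5 rad; bystanders moved under 25 mm (angle between the z axis of scraper_blade and the z axis of stage_face, either way round below 0.06 rad and angle between the x axis of scraper_blade and the x axis of stage_face, either way round below 0.15 rad and x of scraper_blade in the frame of stage_face between -0.014 and 0.014 m and y of scraper_blade in the frame of stage_face between -0.014 and 0.014 m and z of scraper_blade in the frame of stage_face between -0.003 and 0.003 m and contact force between scraper and stage between 1 and 20 N and contact force between the fingers and scraper above 2 N and x of scraper_grip in the frame of stage_face below -0.04 m and z of scraper_grip in the frame of stage_face above 0.005 m and value of joint cover above 1.5 rad and distance of each of candle_mid, cup_mid, tealight_mid from where it was at the start of the episode below 0.025 m); the arm keeps its last pose, push and grip.
It fails at once if the robot itself touches the cover (contact force between any of the arm, the fingers and cover above 1 N).
It fails at once if the gauge's tilt is changed (distance of stage_face from where it was at the start of the episode above 0.004 m).
It fails at once if a bystander is disturbed (distance of any of candle_mid, cup_mid, tealight_mid from where it was at the start of the episode above 0.025 m).
It also fails if it takes over 51 s, if anything falls off the work surface, if the arm or the gripper's body presses on something with over 40 N, if the wrist force passes 120 N, or if a joint passes its speed limit or range.

## Working session

There is one attempt and no reset: what is moved stays moved. The work goes in short steps, Python scripts to look and compute and a shell command to move; the robot and the scene stay as the last step left them, time stands still between calls to the robot, and variables do not carry over. Pictures are saved under pics/ and viewed, at most 10 in all, crops included, and the job is handed in when it is done.

```bash
mkdir -p pics; cat > h.py <<'E'
from station import bot
import numpy as np, cv2
from scipy.spatial.transform import Rotation as Rn
def world(cam,px,D=None,d=None):
    m=bot.camera_model(cam);K=np.array(m["intrinsics"]);R=np.array(m["R"]);t=np.array(m["t"])
    if d is None:
        c,r=int(round(px[0])),int(round(px[1]));w=D[max(r-2,0):r+3,max(c-2,0):c+3];w=w[w>0];d=np.median(w) if w.size else np.nan
    return R.T@(np.linalg.inv(K)@np.array([px[0],px[1],1])*d-t)
def rayz(cam,px,z):
    m=bot.camera_model(cam);K=np.array(m["intrinsics"]);R=np.array(m["R"]);t=np.array(m["t"])
    o=-R.T@t;v=R.T@np.linalg.inv(K)@np.array([px[0],px[1],1]);return o+v*(z-o[2])/v[2]
def cloud(cam,D,mask=None):
    m=bot.camera_model(cam);K=np.array(m["intrinsics"]);R=np.array(m["R"]);t=np.array(m["t"])
    ok=D>0
    if mask is not None: ok&=mask
    r,c=np.nonzero(ok);d=D[r,c]
    return (np.stack([(c-K[0,2])/K[0,0]*d,(r-K[1,2])/K[1,1]*d,d],1)-t)@R, r,c
def proj(cam,X):
    m=bot.camera_model(cam);p=np.array(m["R"])@np.array(X)+np.array(m["t"]);p=np.array(m["intrinsics"])@p;return p[:2]/p[2]
E
python3 - <<'E'
from h import *
np.set_printoptions(precision=3,suppress=True)
o=bot.get_obs();print(o["eef_pos"],o["tool_rot"],o["contact_force"],o["gripper_width"])
P={}
for cam in("top","side"):
    im,D=bot.read_camera(cam);P[cam]=im;np.save(f"/tmp/D_{cam}.npy",D)
    m=bot.camera_model(cam);print(cam,-np.array(m["R"]).T@m["t"],np.array(m["R"])[2])
    for n in("scraper_grip","scraper_blade","stage_face","gauge","cover_lip","candle_mid","cup_mid","tealight_mid"):
        for r in bot.pinpoint(n,cam)[:3]: print(n,np.round(r["at"]),round(r["score"],2),world(cam,r["at"],D))
cv2.imwrite("pics/top0.png",P["top"]);cv2.imwrite("pics/side0.png",P["side"])
E
```

```text
[0.188 0.648 0.404] [-0.     0.141  0.99  -0.001] [ 0.088 -0.245  0.401] 1.0002336960421554
top [ 0.423 -0.02   1.229] [ 0.124  0.015 -0.992]
scraper_grip [177. 244.] 0.92 [0.455 0.277 0.026]
scraper_grip [246. 244.] 0.79 [0.459 0.075 0.026]
scraper_grip [250. 166.] 0.31 [0.697 0.07  0.005]
scraper_blade [229. 258.] 0.97 [0.418 0.124 0.003]
scraper_blade [182. 226.] 0.91 [0.51  0.271 0.004]
scraper_blade [302. 182.] 0.48 [ 0.63  -0.081  0.128]
stage_face [302. 184.] 0.76 [ 0.624 -0.08   0.128]
gauge [299. 188.] 0.93 [ 0.613 -0.073  0.126]
cover_lip [298. 208.] 0.92 [ 0.573 -0.076  0.008]
candle_mid [375. 254.] 0.84 [ 0.44  -0.294  0.065]
cup_mid [251. 167.] 0.87 [0.695 0.07  0.006]
tealight_mid [337. 186.] 0.61 [ 0.641 -0.193  0.012]
side [ 0.225 -0.682  0.552] [ 0.41   0.765 -0.496]
scraper_grip [212. 250.] 0.73 [0.455 0.062 0.016]
scraper_grip [185. 212.] 0.71 [0.456 0.264 0.018]
scraper_blade [189. 246.] 0.68 [0.417 0.12  0.006]
scraper_blade [203. 205.] 0.62 [0.519 0.301 0.002]
stage_face [309. 218.] 0.79 [ 0.621 -0.092  0.129]
gauge [307. 261.] 0.94 [ 0.6   -0.12   0.045]
cover_lip [283. 222.] 0.64 [ 0.574 -0.068  0.122]
candle_mid [293. 351.] 0.81 [ 0.442 -0.322  0.065]
tealight_mid [342. 288.] 0.87 [ 0.634 -0.199  0.014]
```

View pics/top0.png

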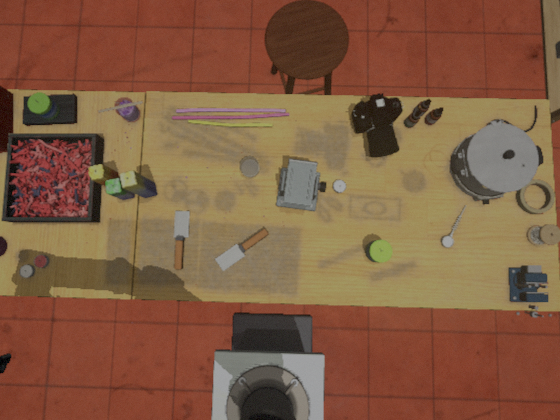

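View pics/side0.png

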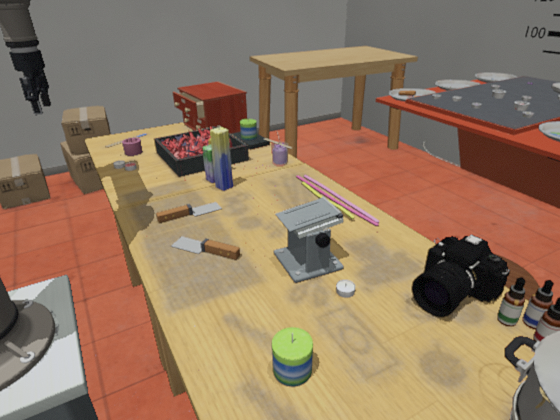

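```bash
python3 - <<'E'
from h import *
np.set_printoptions(precision=3,suppress=True)
for cam in("top","side"):
    im,D=bot.read_camera(cam)
    for r in bot.trace("scraper_grip",cam)[:3]:
        p,_,_=cloud(cam,D,r["mask"]);p=p[(p[:,2]<.04)&(p[:,2]>-.01)]
        c=p[:,:2].mean(0);w=p[:,:2]-c;u=np.linalg.svd(w,full_matrices=False)[2][0];u*=np.sign(u[0])
        s=w@u;v=w@np.array([-u[1],u[0]]);h=p[:,2]>.015
        print(cam,"scr",round(r["score"],2),r["at"],len(p),"ends",c+u*s.min(),c+u*s.max(),"ang",np.degrees(np.arctan2(u[1],u[0])),"width",np.ptp(v),"handle s",s[h].min()-s.min(),s[h].max()-s.min())
    p,_,_=cloud(cam,D);k=(abs(p[:,0]-.62)<.12)&(abs(p[:,1]+.08)<.1)&(p[:,2]>.095);q=p[k]
    # plane fit, robust
    g=np.ones(len(q),bool)
    for _ in range(15):
        A=np.c_[q[g,:2],np.ones(g.sum())];co=np.linalg.lstsq(A,q[g,2],rcond=None)[0];e=q[:,2]-np.c_[q[:,:2],np.ones(len(q))]@co;g=abs(e)<.006
    f=q[g];n=np.array([-co[0],-co[1],1]);n/=np.linalg.norm(n)
    rect=cv2.minAreaRect(f[:,:2].astype(np.float32))
    print(cam,"cover",len(q),g.sum(),"n",n,"slope",np.arccos(n[2]),"az",np.degrees(np.arctan2(-n[1],-n[0])),"rect",rect,"z",f[:,2].min(),f[:,2].max(),"mean",f.mean(0))
    np.save(f"/tmp/g_{cam}.npy",q)
    for n_ in("gauge","cover"):
        for r in bot.trace(n_,cam)[:1]:
            pp,_,_=cloud(cam,D,r["mask"]);print(n_,r["score"],pp.min(0),pp.max(0));
            if n_=="gauge":
                b=pp[(pp[:,2]<.02)&(pp[:,2]>.006)];print("base",len(b),cv2.minAreaRect(b[:,:2].astype(np.float32)))
E
```

```text
top scr 0.97 [179.9, 231.9] 641 ends [0.385 0.272] [0.555 0.275] ang 1.0775384840001536 width 0.04518142781822242 handle s 0.0 0.09037221770955012
top scr 0.7 [235.2, 251.4] 642 ends [0.397 0.156] [0.501 0.018] ang -53.201249124158934 width 0.04447579831498025 handle s 0.0799729946413758 0.17216463290962067
top scr 0.19 [338.0, 185.8] 145 ends [ 0.626 -0.188] [ 0.663 -0.211] ang -32.3532911383981 width 0.03722810844542106 handle s 0.0 0.036475516146608086
top cover 1493 1226 n [-0.117  0.016  0.993] slope 0.11850394305239761 az -7.888115514982053 rect ((0.6309530735015869, -0.07377065718173981), (0.07855676859617233, 0.1209544762969017), 83.8569564819336) z 0.11550399166416798 0.1406746570104156 mean [ 0.631 -0.074  0.128]
gauge 0.92 [ 0.566 -0.145 -0.004] [ 0.699 -0.01   0.141]
base 370 ((0.6308664083480835, -0.0735369622707367), (0.11930210143327713, 0.11858516186475754), 83.49972534179688)
cover 0.95 [ 0.567 -0.116  0.116] [ 0.692 -0.03   0.141]
side scr 0.89 [208.0, 247.4] 814 ends [0.394 0.156] [0.495 0.011] ang -55.25502254858745 width 0.05203606930128743 handle s 0.08192563454383833 0.17632332878692397
side scr 0.67 [185.7, 213.9] 598 ends [0.381 0.265] [0.557 0.274] ang 2.886740002945477 width 0.05590096853466203 handle s 0.0 0.09407351436059776
side cover 1912 1094 n [-0.15  -0.253  0.956] slope 0.2984654461331146 az 59.423364650056996 rect ((0.6281479001045227, -0.09165196120738983), (0.11339766532182693, 0.11858182400465012), 86.6631088256836) z 0.09761399917087869 0.13839512936585283 mean [ 0.629 -0.086  0.121]
gauge 0.57 [ 0.564 -0.149  0.   ] [0.756 0.019 0.138]
base 1173 ((0.6287423968315125, -0.07615042477846146), (0.12054680287837982, 0.11899746209383011), 83.4991226196289)
cover 0.81 [ 0.567 -0.118  0.121] [ 0.685 -0.033  0.138]
```

```bash
python3 -m pendant '[[0.0854,0,0,0,-5.8],[0.0854,0,0,0,-5.8],[0.0854,0,0,0,-5.8],[0.07,-0.02,-0.03,0,0],[0.06,-0.025,-0.03,0,0],[0.06,-0.025,-0.03,0,0],[0.06,-0.025,-0.033,0,0],[0.06,-0.025,-0.033,0,0],[0.06,-0.025,-0.033,0,0],[0.06,-0.025,-0.033,0,0],[0.06,-0.025,-0.033,0,0],[0.06,-0.025,-0.033,0,0]]'
```

```text
t: 2.3
eef_pos: [0.4152, 0.363, 0.405]
tool_rot: [0.0, -0.01, 1.0, 0.0]
contact_force: [1.1, -0.3, -0.3]
gripper_width: 0.702
grasp_force: 0.0
```

```bash
python3 -m pendant '[[0.06,-0.02,-0.033,0,0],[0.06,-0.017,-0.033,0.01,0],[0.06,0,-0.027,0.02,0],[0.06,0,0,0.02,0]]'; cat > rel.py <<'E'
import sys
from h import *
# world point offset of TCP target in tool axes: args x y z heading_deg
o=bot.get_obs();R=Rn.from_quat(np.roll(o["tool_rot"],-1)).as_matrix()
T=np.array([float(a) for a in sys.argv[1:4]])
print("tcp",np.round(o["eef_pos"],4),"shift",np.round(R.T@(T-o["eef_pos"]),4),"heading",round(np.degrees(np.arctan2(-R[1,0],-R[0,0])),2),"down",np.round(R[:,2],3),"F",np.round(o["contact_force"],2),"w",round(o["gripper_width"]*.0854,4),"gf",round(o["grasp_force"],1),"t",o["t"])
E
python3 rel.py 0.453 0.272 0.178
```

```text
t: 2.63
eef_pos: [0.4554, 0.2661, 0.3549]
tool_rot: [0.001, -0.006, 1.0, -0.001]
contact_force: [0.4, -0.1, -1.2]
gripper_width: 0.702
grasp_force: 0.0
tcp [0.4554 0.2661 0.3549] shift [0.0027 0.0063 0.1769] heading 0.66 down [ 0.002 -0.002 -1.   ] F [ 0.36 -0.13 -1.24] w 0.06 gf 0.0 t 2.6333
```

```bash
python3 -m pendant '[[0.06,0.0025,0.006,0.02,-0.5],[0.06,0,0,0.035,0],[0.06,0,0,0.035,0],[0.06,0,0,0.03,0],[0.06,0,0,0.025,0],[0.06,0,0,0.015,0],[0.06,0,0,0.01,0],[0.06,0,0,0.005,0],[0.06,0,0,0,0],[0.06,0,0,0,0]]'; python3 rel.py 0.453 0.272 0.178; python3 - <<'E'
from h import *
im,D=bot.read_camera("side")
p=proj("side",[.45,.27,.05]).astype(int);print(p)
c=im[max(p[1]-70,0):p[1]+60,max(p[0]-80,0):p[0]+80];cv2.imwrite("pics/s1.png",cv2.resize(c,None,fx=4,fy=4))
E
```

```text
t: 3.47
eef_pos: [0.451, 0.2789, 0.1804]
tool_rot: [0.0, -0.015, 1.0, 0.0]
contact_force: [-0.1, 0.8, 0.5]
gripper_width: 0.698
grasp_force: 0.0
tcp [0.451  0.2789 0.1804] shift [-0.0018 -0.0069  0.0024] heading 1.69 down [ 0.001  0.001 -1.   ] F [-0.1   0.84  0.45] w 0.0596 gf 0.0 t 3.4667
[180 200]
```

View pics/s1.png

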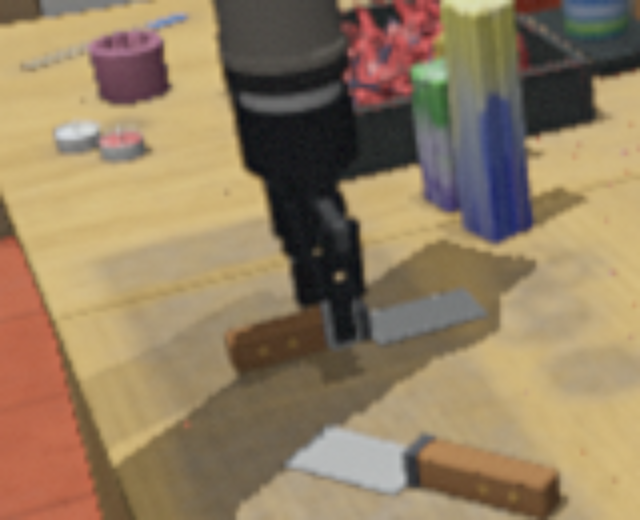

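```bash
python3 -m pendant '[[0.06,-0.001,-0.006,0.001,0],[0.06,0,0,0,0],[0.03,0,0,0,0],[0.015,0,0,0,0],[0.01,0,0,0,0],[0.01,0,0,0,0],[0.01,0,0,0,0],[0.01,0,0,0,0],[0.01,0,0,0,0],[0.01,0,0,0,0]]' 80; python3 rel.py 0.453 0.272 0.178
```

```text
t: 4.35
eef_pos: [0.452, 0.2728, 0.1793]
tool_rot: [0.0, -0.015, 1.0, 0.0]
contact_force: [-0.6, -1.0, 6.8]
gripper_width: 0.24
grasp_force: 79.4
tcp [0.452  0.2728 0.1793] shift [-0.001  -0.0009  0.0013] heading 1.68 down [ 0.     0.001 -1.   ] F [-0.61 -0.98  6.8 ] w 0.0205 gf 79.4 t 4.35
```

```bash
python3 -m pendant '[[0.01,0,0,-0.01,0],[0.01,0,0,-0.02,0],[0.01,0,0,-0.03,0],[0.01,0,0,-0.03,0],[0.01,0,0,-0.028,0],[0.01,0,-0.03,0,4],[0.01,0,-0.035,0,4.1],[0.01,0,-0.035,0,0],[0.01,0,-0.035,0,0],[0.01,0,-0.035,0,0],[0.01,0,-0.035,0,0],[0.01,0,-0.035,0,0]]'
python3 -m pendant '[[0.01,0,-0.035,0,0],[0.01,0,-0.025,0,0],[0.01,0,-0.015,0,0],[0.01,0,0,0,0],[0.01,0,0,0,0]]'; python3 rel.py 0.441 -0.0536 0.2905
```

```text
t: 5.35
eef_pos: [0.4311, 0.0322, 0.2972]
tool_rot: [0.0, 0.056, 0.998, 0.0]
contact_force: [0.0, -0.5, -1.2]
gripper_width: 0.235
grasp_force: 78.3
t: 5.77
eef_pos: [0.4232, -0.0412, 0.2971]
tool_rot: [0.0, 0.057, 0.998, 0.0]
contact_force: [-0.6, 1.0, -1.4]
gripper_width: 0.237
grasp_force: 78.3
tcp [ 0.4232 -0.0412  0.2971] shift [-0.0191 -0.0103  0.0066] heading -6.52 down [ 0.  0. -1.] F [-0.63  1.04 -1.41] w 0.0202 gf 78.3 t 5.7667
```

```bash
python3 -m pendant '[[0.01,-0.01,-0.01,0.003,0],[0.01,0,0,0,0],[0.01,0,0,0,0]]'; python3 rel.py 0.441 -0.0536 0.2905; python3 - <<'E'
from h import *
np.set_printoptions(precision=3,suppress=True)
for cam in("top","side"):
    im,D=bot.read_camera(cam)
    p,r,c=cloud(cam,D)
    k=(p[:,2]>.09)&(p[:,2]<.15)&(abs(p[:,1]+.07)<.08)&(p[:,0]>.47)&(p[:,0]<.72)
    q=p[k]; u=np.array([.9936,-.113]); v=np.array([.113,.9936]); d=q[:,:2]-np.array([.628,-.0746]); a=d@u;b=d@v
    for lo in range(-150,70,10):
        m=(a*1000>=lo)&(a*1000<lo+10)
        if m.sum()>3: print(cam,lo,m.sum(),"b",np.percentile(b[m],[2,98]),"z",np.percentile(q[m,2],[10,50,90]))
im2=im
pp=proj("side",[.56,-.06,.12]).astype(int)
c=im2[pp[1]-50:pp[1]+50,pp[0]-65:pp[0]+65];cv2.imwrite("pics/s2.png",cv2.resize(c,None,fx=6,fy=6,interpolation=cv2.INTER_CUBIC))
E
```

```text
t: 6.02
eef_pos: [0.4325, -0.0508, 0.2938]
tool_rot: [-0.0, 0.055, 0.998, 0.0]
contact_force: [-0.6, 0.5, -1.3]
gripper_width: 0.238
grasp_force: 78.3
tcp [ 0.4325 -0.0508  0.2938] shift [-0.0088 -0.0018  0.0033] heading -6.35 down [-0.  0. -1.] F [-0.56  0.55 -1.34] w 0.0203 gf 78.3 t 6.0167
top -140 8 b [-0.002  0.022] z [0.116 0.118 0.119]
top -130 59 b [-0.018  0.023] z [0.115 0.118 0.12 ]
top -120 59 b [-0.019  0.022] z [0.115 0.118 0.12 ]
top -110 59 b [-0.02   0.022] z [0.115 0.118 0.12 ]
top -100 50 b [-0.019  0.022] z [0.115 0.117 0.121]
top -60 79 b [-0.036  0.038] z [0.119 0.122 0.124]
top -50 102 b [-0.035  0.037] z [0.119 0.122 0.125]
top -40 107 b [-0.035  0.039] z [0.12  0.124 0.127]
top -30 122 b [-0.046  0.048] z [0.108 0.125 0.128]
top -20 136 b [-0.061  0.05 ] z [0.105 0.126 0.129]
top -10 167 b [-0.069  0.055] z [0.106 0.126 0.129]
top 0 168 b [-0.068  0.055] z [0.108 0.126 0.131]
top 10 139 b [-0.067  0.051] z [0.106 0.129 0.133]
top 20 132 b [-0.049  0.05 ] z [0.108 0.13  0.134]
top 30 108 b [-0.038  0.039] z [0.129 0.132 0.136]
top 40 103 b [-0.036  0.039] z [0
[... 416 characters left out ...]
 [0.118 0.119 0.119]
side -60 105 b [-0.037  0.037] z [0.121 0.123 0.124]
side -50 104 b [-0.037  0.036] z [0.123 0.124 0.125]
side -40 158 b [-0.04   0.036] z [0.105 0.124 0.126]
side -30 175 b [-0.051  0.034] z [0.102 0.125 0.128]
side -20 216 b [-0.071  0.034] z [0.098 0.115 0.129]
side -10 226 b [-0.073  0.031] z [0.1   0.115 0.13 ]
side 0 212 b [-0.073  0.035] z [0.101 0.12  0.131]
side 10 172 b [-0.072  0.035] z [0.107 0.13  0.133]
side 20 163 b [-0.051  0.033] z [0.105 0.132 0.134]
side 30 140 b [-0.04   0.036] z [0.116 0.133 0.135]
side 40 137 b [-0.04   0.034] z [0.117 0.134 0.136]
side 50 137 b [-0.04   0.036] z [0.119 0.136 0.138]
side 60 11 b [-0.039 -0.036] z [0.112 0.121 0.131]
```

View pics/s2.png

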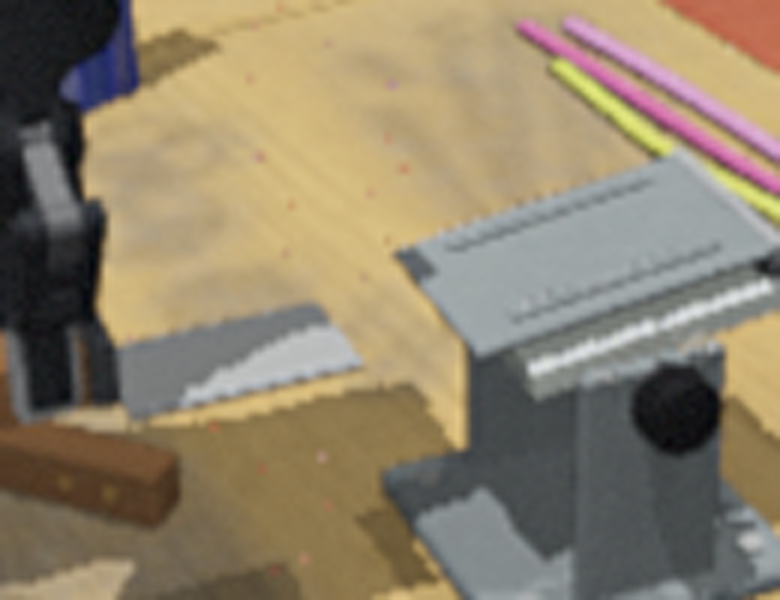

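```bash
python3 -m pendant '[[0.01,0,0,0.003,0],[0.01,0,0,0.0025,0],[0.01,0,0,0,0],[0.01,-0.012,0,0,0],[0.01,-0.012,0,0,0],[0.01,-0.012,0,0,0],[0.01,-0.01,0,0,0],[0.01,0,0,0,0],[0.01,0,0,0,0]]'; python3 rel.py 0.478 -0.057 0.2885;python3 - <<'E'
from h import *
im,D=bot.read_camera("side")
pp=proj("side",[.56,-.06,.12]).astype(int)
c=im[pp[1]-50:pp[1]+50,pp[0]-65:pp[0]+65];cv2.imwrite("pics/s3.png",cv2.resize(c,None,fx=6,fy=6,interpolation=cv2.INTER_CUBIC))
E
```

```text
t: 6.87
eef_pos: [0.4779, -0.0569, 0.288]
tool_rot: [-0.0, 0.056, 0.998, -0.0]
contact_force: [-0.4, 0.3, -1.2]
gripper_width: 0.241
grasp_force: 78.3
tcp [ 0.4779 -0.0569  0.288 ] shift [-0.0001 -0.0001 -0.0005] heading -6.41 down [-0.001 -0.    -1.   ] F [-0.37  0.33 -1.24] w 0.0206 gf 78.3 t 6.8667
```

View pics/s3.png

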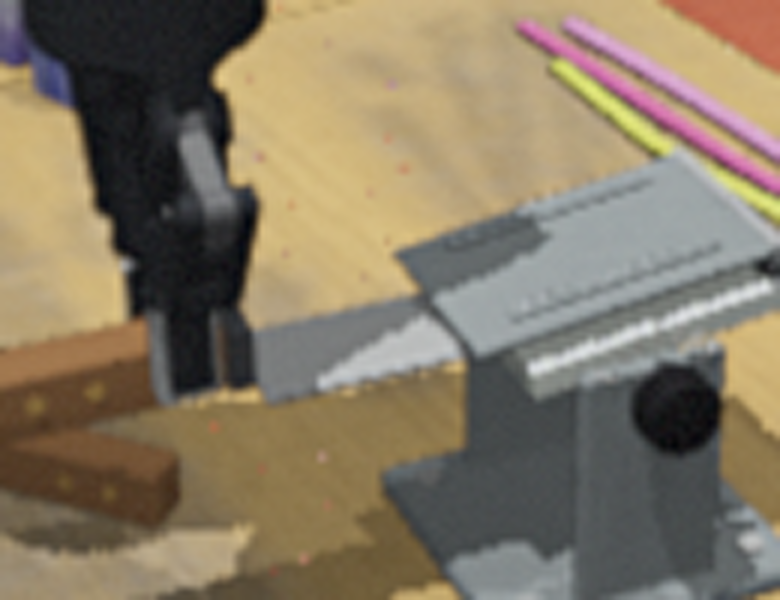

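```bash
python3 -m pendant '[[0.01,0,0,-0.005,0],[0.01,0,0,-0.006,0],[0.01,0,0,-0.008,0],[0.01,-0.0006,0,-0.008,0],[0.01,-0.0006,0,-0.008,0],[0.01,-0.0018,0,-0.0077,0],[0.01,-0.0018,0,-0.0077,0],[0.01,-0.003,0,-0.0073,0],[0.01,-0.003,0,-0.0073,0],[0.01,-0.0041,0,-0.0067,0],[0.01,-0.0041,0,-0.0067,0],[0.01,0,0,0,0]]'; python3 rel.py 0.5 -0.06 0.36;python3 - <<'E'
from h import *
im,D=bot.read_camera("side")
pp=proj("side",[.58,-.06,.15]).astype(int)
c=im[pp[1]-50:pp[1]+50,pp[0]-65:pp[0]+65];cv2.imwrite("pics/s4.png",cv2.resize(c,None,fx=6,fy=6,interpolation=cv2.INTER_CUBIC))
E
```

```text
t: 7.92
eef_pos: [0.4983, -0.0592, 0.3681]
tool_rot: [0.002, 0.056, 0.998, 0.0]
contact_force: [0.3, 0.2, -1.3]
gripper_width: 0.241
grasp_force: 78.3
tcp [ 0.4983 -0.0592  0.3681] shift [-0.0018 -0.0006  0.0082] heading -6.4 down [ 0.003 -0.    -1.   ] F [ 0.31  0.22 -1.3 ] w 0.0206 gf 78.3 t 7.9167
```

View pics/s4.png

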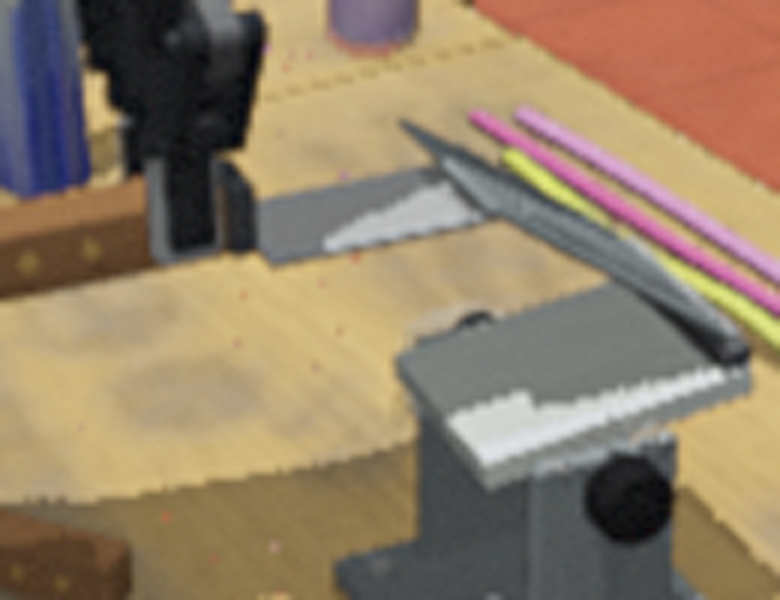

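```bash
python3 -m pendant '[[0.01,-0.0051,0,-0.006,0],[0.01,-0.0051,0,-0.006,0],[0.01,-0.006,0,-0.005,0],[0.01,-0.006,0,-0.005,0],[0.01,-0.0067,0,-0.004,0],[0.01,-0.0067,0,-0.004,0],[0.01,-0.0073,0,-0.003,0],[0.01,-0.0073,0,-0.003,0],[0.01,-0.0077,0,-0.0018,0],[0.01,-0.0077,0,-0.0018,0],[0.01,-0.008,0,0,0],[0.01,-0.008,0,0,0]]'; python3 -m pendant '[[0.01,-0.008,0,0,0],[0.01,-0.008,0,0.001,0],[0.01,-0.008,0,0.001,0],[0.01,-0.007,0,0.002,0],[0.01,0,0,0,0],[0.01,0,0,0,0],[0.01,0,0,0,0],[0.01,0,0,0,0]]'; python3 rel.py 0.5 -0.06 0.36;python3 - <<'E'
from h import *
np.set_printoptions(precision=3,suppress=True)
im,D=bot.read_camera("side")
pp=proj("side",[.6,-.06,.17]).astype(int)
c=im[pp[1]-50:pp[1]+50,pp[0]-65:pp[0]+65];cv2.imwrite("pics/s5.png",cv2.resize(c,None,fx=6,fy=6,interpolation=cv2.INTER_CUBIC))
E
```

```text
t: 8.97
eef_pos: [0.5788, -0.0682, 0.4062]
tool_rot: [0.0, 0.056, 0.998, 0.0]
contact_force: [-1.3, 0.7, -0.9]
gripper_width: 0.234
grasp_force: 78.5
t: 9.63
eef_pos: [0.6085, -0.0717, 0.4023]
tool_rot: [0.0, 0.056, 0.998, 0.0]
contact_force: [-0.4, -0.1, -1.5]
gripper_width: 0.24
grasp_force: 78.4
tcp [ 0.6085 -0.0717  0.4023] shift [ 0.1091 -0.0005  0.0423] heading -6.41 down [ 0.  0. -1.] F [-0.35 -0.13 -1.54] w 0.0205 gf 78.4 t 9.6333
```

View pics/s5.png

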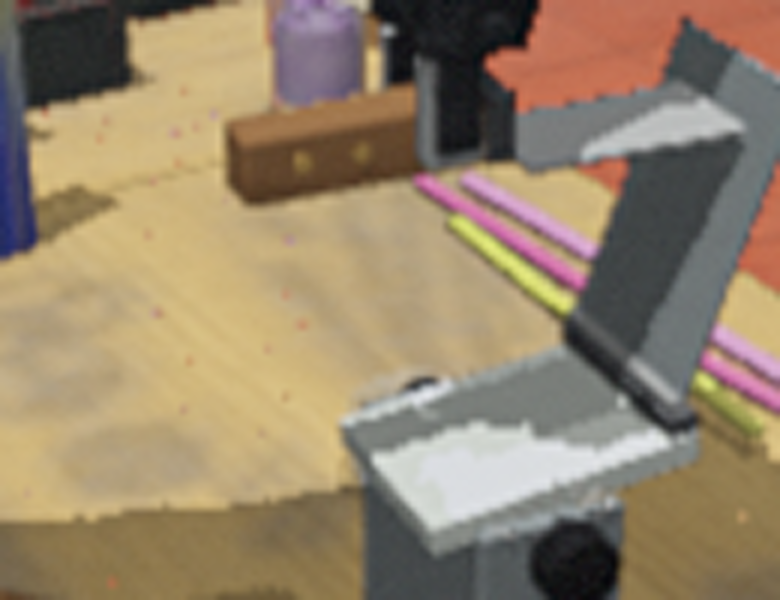

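```bash
python3 -m pendant '[[0.01,0.012,0,0,0],[0.01,0.017,0,0,0],[0.01,0.017,0,0,0],[0.01,0,0,0,0],[0.01,0,0,0,0]]'; python3 rel.py 0.563 -0.0672 0.3;python3 - <<'E'
from h import *
np.set_printoptions(precision=4,suppress=True)
u=np.array([.9938,-.1115]); v=np.array([.1115,.9938])
for cam in ("side","top"):
    im,D=bot.read_camera(cam);p,r,c=cloud(cam,D);d=p[:,:2]-np.array([.628,-.0746]);a=d@u;b=d@v
    k=(abs(a)<.035)&(abs(b)<.034)&(p[:,2]>.1)&(p[:,2]<.13)
    if k.sum()>50:
        A=np.c_[a[k],b[k],np.ones(k.sum())];w=np.ones(k.sum(),bool)
        for _ in range(8):
            co=np.linalg.lstsq(A[w],p[k,2][w],rcond=None)[0];e=p[k,2]-A@co;w=abs(e)<.004
        print(cam,"face da,db,z0",co,w.sum(),k.sum())
    k=(abs(a)<.07)&(abs(b)<.06)&(p[:,2]>.1)&(p[:,2]<.13)
    print("face ext a",np.percentile(a[k],[1,99]),"b",np.percentile(b[k],[1,99]))
    k=(a>.03)&(a<.15)&(abs(b)<.034)&(p[:,2]>.15)&(p[:,2]<.26)
    if k.sum()>20:
        co=np.polyfit(p[k,2],a[k],1);print("cover lean",np.arctan(co[0]),"theta~",np.pi/2+np.arctan(co[0])+.12)
    k=(a>-.06)&(a<.06)&(abs(b)<.03)&(p[:,2]>.19)&(p[:,2]<.25)
    if k.sum()>20: print("blade n",k.sum(),"z vs a",np.polyfit(a[k],p[k,2],1),"b",np.percentile(b[k],[2,98]),"a max",a[k].max())
    for n in("stage_face","scraper_blade"):
        for q in bot.pinpoint(n,cam)[:1]: print(n,q["score"],q["at"],world(cam,q["at"],D))
E
```

```text
t: 10.1
eef_pos: [0.5624, -0.0665, 0.4027]
tool_rot: [0.0, 0.056, 0.998, 0.0]
contact_force: [-0.9, 0.3, -0.9]
gripper_width: 0.241
grasp_force: 78.4
tcp [ 0.5624 -0.0665  0.4027] shift [-0.0006 -0.0007  0.1027] heading -6.4 down [ 0.001  0.    -1.   ] F [-0.89  0.28 -0.94] w 0.0206 gf 78.4 t 10.1
side face da,db,z0 [0.1188 0.0012 0.1154] 599 599
face ext a [-0.0391  0.0589] b [-0.052   0.0494]
cover lean 0.27257191105343914 theta~ 1.9633682378483357
blade n 465 z vs a [-0.0855  0.2285] b [-0.0226  0.0205] a max 0.03895961333812007
stage_face 0.8 [306.8, 219.1] [ 0.6276 -0.0746  0.1149]
scraper_blade 0.93 [187.9, 245.2] [0.4168 0.1249 0.0042]Traceback (most recent call last):
  File "<stdin>", line 13, in <module>
    return _quantile_unchecked(
        a, q, axis, out, overwrite_input, method, keepdims, weights)
    return _ureduce(a,
                    func=_quantile_ureduce_func,
    ...<5 lines>...
                    overwrite_input=overwrite_input,
                    method=method)
    r = func(a, **kwargs)
    result = _quantile(arr,
                       quantiles=q,
    ...<2 lines>...
                       out=out,
                       weights=wgt)
    slices_having_nans = np.isnan(arr[-1, ...])
                                  ~~~^^^^^^^^^
IndexError: index -1 is out of bounds for axis 0 with size 0
```

```bash
python3 -m pendant '[[0.01,0,0,0.015,0],[0.01,0,0,0.025,0],[0.01,0,0,0.025,0],[0.01,0,0,0.02,0],[0.01,0,0,0.01,0],[0.01,0,0,0.003,0],[0.01,0,0,0,0],[0.01,0,0,0,0],[0.01,0,0,0,0]]'; python3 rel.py 0.563 -0.0672 0.2865;python3 -m pendant '[[0.01,0,0,0,0],[0.01,0,0,0.001,0],[0.01,0,0,0.001,0],[0.01,0,0,0.001,0],[0.01,0,0,0,0]]' 20;python3 -m pendant '[[0.01,0,0,0.001,0],[0.01,0,0,0.001,0],[0.01,0,0,0,0]]'
```

```text
t: 11.05
eef_pos: [0.5637, -0.0666, 0.3055]
tool_rot: [0.001, 0.056, 0.998, 0.0]
contact_force: [-0.4, 0.3, -1.1]
gripper_width: 0.239
grasp_force: 78.4
tcp [ 0.5637 -0.0666  0.3055] shift [ 0.0007 -0.0007  0.019 ] heading -6.41 down [ 0.002  0.    -1.   ] F [-0.42  0.33 -1.11] w 0.0204 gf 78.4 t 11.05
t: 11.47
eef_pos: [0.5629, -0.0664, 0.3011]
tool_rot: [-0.0, 0.056, 0.998, 0.0]
contact_force: [0.3, 0.0, -1.2]
gripper_width: 0.24
grasp_force: 78.4
t: 11.72
eef_pos: [0.5629, -0.0665, 0.2989]
tool_rot: [-0.0, 0.056, 0.998, -0.0]
contact_force: [0.1, 0.7, -1.2]
gripper_width: 0.238
grasp_force: 78.4
```

```bash
python3 -m pendant '[[0.015,0,0,0,0],[0.015,0,0,0,0],[0.015,0,0,0.001,0],[0.015,0,0,0.001,0],[0.015,0,0,0,0]]' 20;python3 rel.py 0.563 -0.0672 0.2865
```

```text
t: 12.13
eef_pos: [0.5631, -0.0665, 0.2972]
tool_rot: [0.0, 0.056, 0.998, 0.0]
contact_force: [-1.0, 0.6, 0.7]
gripper_width: 0.243
grasp_force: 78.6
tcp [ 0.5631 -0.0665  0.2972] shift [-0.     -0.0007  0.0107] heading -6.41 down [ 0.  0. -1.] F [-1.    0.58  0.72] w 0.0207 gf 78.6 t 12.1333
```

```bash
python3 -m pendant '[[0.015,0,0,0.001,0],[0.015,0,0,0.001,0],[0.015,0,0,0,0]]';python3 -m pendant '[[0.015,0,0,0.001,0],[0.015,0,0,0.001,0],[0.015,0,0,0,0]]'
```

```text
t: 12.38
eef_pos: [0.5629, -0.0666, 0.2956]
tool_rot: [0.0, 0.056, 0.998, 0.0]
contact_force: [-5.4, 0.2, 6.1]
gripper_width: 0.236
grasp_force: 79.5
t: 12.63
eef_pos: [0.5629, -0.0666, 0.2938]
tool_rot: [0.0, 0.056, 0.998, 0.0]
contact_force: [-6.0, 0.6, 8.9]
gripper_width: 0.236
grasp_force: 79.7
```

```bash
python3 -m pendant '[[0.015,0,0,0.001,0],[0.015,0,0,0.001,0],[0.015,0,0,0,0]]';python3 -m pendant '[[0.015,0,0,0.001,0],[0.015,0,0,0.001,0],[0.015,0,0,0,0]]';python3 - <<'E'
from h import *
np.set_printoptions(precision=4,suppress=True)
print(bot.get_obs()["torque"])
u=np.array([.9938,-.1115]); v=np.array([.1115,.9938])
im,D=bot.read_camera("side");p,r,c=cloud("side",D);d=p[:,:2]-np.array([.6276,-.0746]);a=d@u;b=d@v
for n,k in(("blade",(a>-.033)&(a<.036)&(abs(b)<.018)&(p[:,2]>.105)&(p[:,2]<.14)),("handle",(a<-.09)&(a>-.13)&(abs(b)<.008)&(p[:,2]>.11)&(p[:,2]<.16)),("face",(abs(a)<.033)&(b<-.028)&(b>-.037)&(p[:,2]>.1)&(p[:,2]<.13))):
    if k.sum()>5: 
        co=np.polyfit(a[k],p[k,2],1);print(n,k.sum(),co,"rms",np.std(p[k,2]-np.polyval(co,a[k])))
k=(a>-.06)&(a<.06)&(abs(b)<.04)&(p[:,2]>.1)&(p[:,2]<.15)
pp=proj("side",[.6,-.07,.12]).astype(int)
c=im[pp[1]-50:pp[1]+50,pp[0]-65:pp[0]+65];cv2.imwrite("pics/s6.png",cv2.resize(c,None,fx=6,fy=6,interpolation=cv2.INTER_CUBIC))
E
```

```text
t: 12.88
eef_pos: [0.5629, -0.0668, 0.2917]
tool_rot: [0.0, 0.056, 0.998, -0.0]
contact_force: [-4.8, 0.6, 7.3]
gripper_width: 0.24
grasp_force: 79.6
t: 13.13
eef_pos: [0.5629, -0.0667, 0.2896]
tool_rot: [0.0, 0.056, 0.998, 0.0]
contact_force: [-3.2, 0.9, 6.5]
gripper_width: 0.236
grasp_force: 79.7
[ 0.0064  0.201  -0.0301]
blade 293 [0.0794 0.1199] rms 0.000968419639423726
handle 118 [0.0502 0.1379] rms 0.005386863619651226
face 81 [0.122 0.115] rms 0.001536861464539621
```

View pics/s6.png

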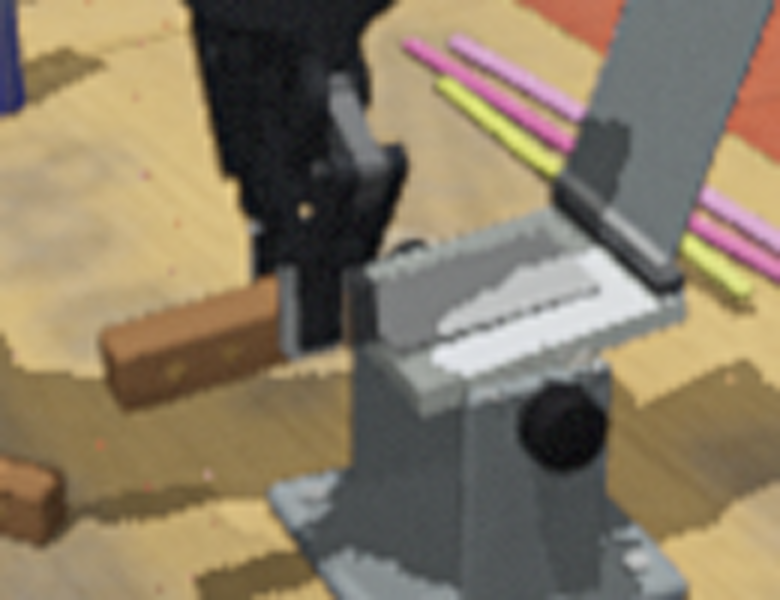

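```bash
python3 -m pendant '[[0.015,0,0,0.001,0],[0.015,0,0,0.001,0],[0.015,0,0,0,0]]';python3 -m pendant '[[0.015,0,0,0.001,0],[0.015,0,0,0,0]]';cat > m.py <<'E'
from h import *
np.set_printoptions(precision=4,suppress=True)
u=np.array([.9938,-.1115]); v=np.array([.1115,.9938])
for _ in range(2):
  im,D=bot.read_camera("side");p,r,c=cloud("side",D);d=p[:,:2]-np.array([.6276,-.0746]);a=d@u;b=d@v
  for n,k in(("blade",(a>-.033)&(a<.036)&(abs(b)<.018)&(p[:,2]>.105)&(p[:,2]<.14)),("face",(abs(a)<.033)&(b<-.028)&(b>-.037)&(p[:,2]>.1)&(p[:,2]<.13))):
    co=np.polyfit(a[k],p[k,2],1);print(n,k.sum(),co)
E
python3 m.py
```

```text
t: 13.43
eef_pos: [0.5628, -0.0668, 0.2876]
tool_rot: [0.0, 0.056, 0.998, 0.0]
contact_force: [-3.6, -0.0, 6.2]
gripper_width: 0.234
grasp_force: 79.8
t: 13.6
eef_pos: [0.5628, -0.0667, 0.2866]
tool_rot: [-0.0, 0.056, 0.998, 0.0]
contact_force: [-6.1, -0.3, 8.0]
gripper_width: 0.235
grasp_force: 79.9
blade 301 [0.1014 0.1189]
face 90 [0.1191 0.115 ]
blade 304 [0.1044 0.1189]
face 83 [0.1133 0.115 ]
```

```bash
python3 -m pendant '[[0.015,0,0,0.001,0],[0.015,0,0,0,0]]';python3 -m pendant '[[0.015,0,0,0.0005,0],[0.015,0,0,0,0],[0.015,0,0,0,0]]';python3 m.py; python3 -m pendant '[[0.015,0,0,0,0],[0.015,0,0,0,0],[0.015,0,0,0,0]]'
```

```text
t: 13.87
eef_pos: [0.5627, -0.0666, 0.2855]
tool_rot: [-0.0, 0.056, 0.998, 0.0]
contact_force: [-4.2, 0.7, 4.9]
gripper_width: 0.235
grasp_force: 79.8
t: 14.12
eef_pos: [0.5627, -0.0666, 0.2853]
tool_rot: [-0.0, 0.056, 0.998, 0.0]
contact_force: [-5.6, -0.3, 8.1]
gripper_width: 0.239
grasp_force: 80.1
blade 310 [0.1141 0.1184]
face 87 [0.1149 0.1152]
blade 299 [0.1145 0.1184]
face 85 [0.114  0.1149]
t: 14.47
eef_pos: [0.5628, -0.0666, 0.2853]
tool_rot: [-0.0, 0.056, 0.998, 0.0]
contact_force: [-5.6, 0.4, 7.0]
gripper_width: 0.232
grasp_force: 80.1
```

```bash
python3 -c "
from station import bot
print(bot.hand_in())"
```

```text
the job is handed in; nothing more can be done
None
```

I handed the job in at about 14.5 s of the 51 s, but the call returned no verdict, so I can't say whether it passed. The cover is open at about 1.96 rad, and the farther scraper is still in the fingers. Its blade lies on the face, tip up the slope, within about 0.01 rad and 1 mm of flush, centred to a few mm and pressing with about 10 N. I didn't re-check the bystanders' positions at the end.

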